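# Start the resting timers of two samples

## Task

Switch the timer console on by pressing its red rocker over on the half with the green dot. Then press the round yellow key in front of the blue-lidded jar fully down, and after it the key in front of the steel beaker. Leave the key in front of the white-lidded jar alone, and do not pick up or shift the jars, the beaker or the things round the console.

Things in the scene. Friction and masses are not known exactly. Their poses are not given: they have to be found in the camera images.
- dock: Timer console, fixed: a white control bar, 80 x 360 mm (its x, y), top at 30 mm, and behind it a grey shelf, top at 12 mm, with three vessels on round pads, one straight behind each key. Its x points from the bar to the vessels, y left along the bar, z up; origin on the worktop. In this frame the keys are at x -50, y +120, +30, -60 mm, the rocker at x -50, y -145 mm.
- key1_top (a point): Middle of the top face of the left round yellow key (32 mm across); it moves with the key. Untouched it is 42 mm above the worktop and 12 mm above the bar, pressed home 7 mm lower.
- key2_top (a point): Middle of the top face of the middle round yellow key (32 mm across); it moves with the key. Untouched it is 42 mm above the worktop and 12 mm above the bar, pressed home 7 mm lower.
- key3_top (a point): Middle of the top face of the right round yellow key (32 mm across); it moves with the key. Untouched it is 42 mm above the worktop and 12 mm above the bar, pressed home 7 mm lower.
- key1 (a joint): Travel of the left key: 0 = up, 0.007 m = pressed home. It gives at about 3 N straight down and stays where it is pushed; it does not spring back and cannot be reset.
- key2 (a joint): Travel of the middle key: 0 = up, 0.007 m = pressed home. It gives at about 3 N straight down and stays where it is pushed; it does not spring back and cannot be reset.
- key3 (a joint): Travel of the right key: 0 = up, 0.007 m = pressed home. It gives at about 3 N straight down and stays where it is pushed; it does not spring back and cannot be reset.
- berth1 (a point): Centre of the left pad (top, 13.5 mm above the worktop), 95 mm behind the left key along the console's x: the vessel standing here belongs to that key.
- berth2 (a point): Centre of the middle pad (top, 13.5 mm above the worktop), 95 mm behind the middle key along the console's x: the vessel standing here belongs to that key.
- berth3 (a point): Centre of the right pad (top, 13.5 mm above the worktop), 95 mm behind the right key along the console's x: the vessel standing here belongs to that key.
- rocker_pivot (a point): Middle of the red rocker, on its axle, 33 mm above the worktop; fixed, axes as the dock's. The rocker is 34 mm wide (y); its two flat halves reach 26 mm from the axle to -x (near) and +x (far, with the green dot) and form a shallow V. The half that is down lies level at axle height, the other slopes up, its outer end about 10 mm higher.
- rocker (a joint): Rocker angle: 0 = off (near half level, far half with the green dot up, sloping 0.4 rad), 0.4 rad = on (far half level). It turns against a friction of 0.05 N m (about 3 N pressed 16 mm from the axle) and stays where it is left.
- blue_jar: Small white sample jar with a blue lid, 53 mm across, 64 mm high, loose on one of the three pads; origin: centre of its underside, z up.
- white_jar: The same sort of jar with a white lid, 53 mm across, 64 mm high, loose on another pad; origin: centre of its underside, z up.
- beaker: Steel beaker, 52 mm across, 62 mm high, loose on the remaining pad; origin: centre of its underside, z up.
- label_roll: Loose beige roll of labels, 76 mm across, 33 mm high, left of the console; leave it. Origin: centre of its underside.
- check_weight: Loose steel check weight, 37 mm across, 62 mm high, right of the console; leave it. Origin: centre of its underside.
Mind the look-alikes: they are no part of the job. Leave any orange or pink look-alike of the check_weight alone.

How it is judged:
On the way, in this order (a step that is already met when the one before it is completed fails the run):
1. the rocker is pressed over to on (value of joint rocker above 0.3 rad), for 0.1 s.
2. the key in front of the blue-lidded jar is pressed down (((horizontal distance between blue_jar and berth1 below 0.035 m and value of joint key1 above 0.0045 m) or (horizontal distance between blue_jar and berth2 below 0.035 m and value of joint key2 above 0.0045 m) or (horizontal distance between blue_jar and berth3 below 0.035 m and value of joint key3 above 0.0045 m))), for 0.1 s.
3. the key in front of the steel beaker is pressed down (((horizontal distance between beaker and berth1 below 0.035 m and value of joint key1 above 0.0045 m) or (horizontal distance between beaker and berth2 below 0.035 m and value of joint key2 above 0.0045 m) or (horizontal distance between beaker and berth3 below 0.035 m and value of joint key3 above 0.0045 m))), for 0.1 s.
At the end, for the whole second after the job is handed in: The rocker is on (over 0.3 of 0.4 rad), the keys in front of the blue-lidded jar and of the beaker are down (over 4.5 of 7 mm), the key in front of the white-lidded jar is up (under 3 mm), and the jars, beaker, label roll and check weight stand upright, at rest, within 15 mm of where they stood (value of joint rocker above 0.3 rad and ((horizontal distance between blue_jar and berth1 below 0.035 m and value of joint key1 above 0.0045 m) or (horizontal distance between blue_jar and berth2 below 0.035 m and value of joint key2 above 0.0045 m) or (horizontal distance between blue_jar and berth3 below 0.035 m and value of joint key3 above 0.0045 m)) and ((horizontal distance between beaker and berth1 below 0.035 m and value of joint key1 above 0.0045 m) or (horizontal distance between beaker and berth2 below 0.035 m and value of joint key2 above 0.0045 m) or (horizontal distance between beaker and berth3 below 0.035 m and value of joint key3 above 0.0045 m)) and not ((horizontal distance between white_jar and berth1 below 0.035 m and value of joint key1 above 0.003 m) or (horizontal distance between white_jar and berth2 below 0.035 m and value of joint key2 above 0.003 m) or (horizontal distance between white_jar and berth3 below 0.035 m and value of joint key3 above 0.003 m)) and distance of each of blue_jar, white_jar, beaker, label_roll, check_weight from where it was at the start of the episode below 0.015 m and angle between each of blue_jar, white_jar, beaker, label_roll, check_weight's own z axis and vertical below 0.1 rad and linear speed of each of blue_jar, white_jar, beaker, label_roll, check_weight below 0.02 m/s); the robot touches nothing.
It fails at once if a key is pressed (over 3 mm) while the console is still off (not (value of joint rocker above 0.3 rad) and value of joint any of key1, key2, key3 above 0.003 m).
It fails at once if the key of the white-lidded jar is pressed (over 3 mm) ((horizontal distance between white_jar and berth1 below 0.035 m and value of joint key1 above 0.003 m) or (horizontal distance between white_jar and berth2 below 0.035 m and value of joint key2 above 0.003 m) or (horizontal distance between white_jar and berth3 below 0.035 m and value of joint key3 above 0.003 m)).
It fails at once if the beaker's key is pressed (over 3 mm) before that of the blue-lidded jar is down (((horizontal distance between beaker and berth1 below 0.035 m and value of joint key1 above 0.003 m) or (horizontal distance between beaker and berth2 below 0.035 m and value of joint key2 above 0.003 m) or (horizontal distance between beaker and berth3 below 0.035 m and value of joint key3 above 0.003 m)) and not ((horizontal distance between blue_jar and berth1 below 0.035 m and value of joint key1 above 0.0045 m) or (horizontal distance between blue_jar and berth2 below 0.035 m and value of joint key2 above 0.0045 m) or (horizontal distance between blue_jar and berth3 below 0.035 m and value of joint key3 above 0.0045 m))).
It fails at once if a jar, the beaker, the label roll or the check weight is lifted, tipped or shifted by more than 15 mm (distance of any of blue_jar, white_jar, beaker, label_roll, check_weight from where it was at the start of the episode above 0.015 m or angle between any of blue_jar, white_jar, beaker, label_roll, check_weight's own z axis and vertical above 0.3 rad).
It also fails if it takes over 32 s, if anything falls off the work surface, if the arm or the gripper's body presses on something with over 40 N, if the wrist force passes 120 N, or if a joint passes its speed limit or range.

## Robot

A 6-joint arm with a two-finger parallel gripper is mounted at the origin on a cart in front of the work surface, level with it; the furniture and walls round the work are solid. World frame = base frame: x ahead of the robot, y to its left, z up, the work surface at z = 0. Lengths are in m, angles in rad, forces in N, time in s.
With the tool pointing down it reaches from about 0.275 to 0.975 m from the base axis. Payload 8.4 kg.
Tool frame: the origin (TCP) lies midway between the tips of the shut fingers; the grasp point (between the pads) lies 19 mm behind it (env.grip_depth is the distance from the TCP to the grasp point, in m); z points along the fingers, y is the line along which they close (so a half turn about z gives the same grasp; the last joint's range is limited). The gripper opens to 92 mm and grips with 3 to 60 N. Pads are 20 mm wide; open, the fingers measure 128 mm over their backs; the gripper's body (75 mm by 189 mm) begins 69 mm behind the grasp point.
Start: joints at [-1.328, 0.353, 1.633, -0, 1.155, -0.002], TCP at [0.151, -0.606, 0.187] pointing down, gripper open.
Joint ranges: [-2.63, 2.63], [-0.92, 2.1], [0.06, 2.66], [-1.3, 4.44], [0, 2.69], [-3.02, 3.02]. Speed limits (rad/s): [2.22, 2.22, 2.79, 3.14, 3.14, 3.14].

## Interface

Orientations are given as a rotation vector (axis times angle).
In Python, from plant import env gives the robot as it stands.
- The arm moves only by the tool jog_arm, never from a script. Its argument "commands" is a list of rows, each an object with "hand": the opening, from 0 (shut) to 1 (fully open); "dp": the shift along the tool's x, y, z in units of 60 mm (1.0 is 60 mm), a list of three; "rot": the turn, a rotation vector about the tool's x, y, z in units of 10 degrees (1.0 is 10 degrees), a list of three. A call has 1 to 8 rows; each row shifts and turns the commanded pose from where the row before left it, along the tool's axes as they then stand; what a row does not reach is not made up. A row lasts 1/8 s, in which the tool goes at most 62.5 mm and 10.7 degrees, less where a joint would pass 70% of its speed; a pose out of reach is approached as far as the arm can. A call is refused whole if a number of a shift passes 1 or a number of a turn 1, either way. A call with a gripper value outside its range is refused whole. The fingers move at their own pace and stop on an object; "force" is the grip in N (left out, the last holds). Time passes only in rows, so rows that do not move let the fingers close. It gives the time, the measured TCP pose, the force, the opening and the grip force at its end, in the units of the state.
- env.read_state(): the state, without advancing time (a new reading comes with each control period).
- env.read_camera(name): name is "scene" or "top" or "wrist"; returns a dict with "pixels" (384x512x3 uint8, red, green, blue), "range_z" (384x512 float32, m along the optical axis (not along the pixel's ray), 0 where there is no reading), "fx", "fy", "cx", "cy" (pixels), "rvec" (rotation vector, rad) and "tvec" (3), from world to camera coordinates, as OpenCV has them. Camera axes: x right, y down, z forward; pixel columns grow to the right and rows downward; lengths in m; the calibration is good to about 2 mm. A picture is of the moment at which its call begins.
- env.close_job(): hands the job in; it is judged then, once.
Trained networks look in a picture, given as the dict that the camera call returned (one of the last four; its "shot" number tells which), for a name from the list of things; names that differ only in an ending like _2 or _b are one class to them, and where a whole thing is asked for, a point or a joint stands for the part that bears it (a point fixed in the world has none). Each returns a list of dicts, best first, with "score" (0 to 1); they miss things now and then, are a little off and sometimes report something else, mostly with a low value. They report only what shows in the picture. A call takes as long as a camera call. They do not tell look-alikes from the thing itself.
- env.masks_of(picture, target): "mask" (384x512 bool, what is visible of it) and "pixel" ([row, column] in pixels, amid what is visible of it).
The state is a dict: "time": time; "joint_pos": joint angles; "dq": joint speeds; "effort": joint torques, N m; "eef_pos": TCP position; "orientation": TCP orientation; "contact_force": force on the tool from outside, world axes, zero at the start; "ft_torque": the same for the moment, N m; "opening": opening from 0.0 (shut) to 1.0 (fully open); "grasp_force": force on a finger pad.
Only numpy, scipy, OpenCV 4.12 (cv2) and the standard library are available. Lean on these libraries where they do the work, as an engineer would, in place of code of your own. Each camera call takes 0.05 s, during which the arm holds its last target. There are 200 camera calls.

## Working session

There is one attempt and no reset: what is moved stays moved. The work goes in short steps, Python scripts to look and compute and a tool call to move; the robot and the scene stay as the last step left them, time stands still between calls to the robot, and variables do not carry over. Pictures are saved under pics/ and viewed, at most 10 in all, crops included, and the job is handed in when it is done.

Besides the shell and the picture viewer there is one more tool, called after "Call:" in YAML: its name, and indented under it one key for each argument. jog_arm: Moves the arm, as the interface text tells. Its arguments: {"type":"object","properties":{"commands":{"type":"array","items":{"type":"object","properties":{"hand":{"type":"number"},"dp":{"type":"array","items":{"type":"number"}},"rot":{"type":"array","items":{"type":"number"}}}}},"force":{"type":"number"}},"required":["commands"]}

```bash
mkdir -p pics; cat > h.py <<'E'
import numpy as np, cv2
from plant import env
def pts(p):
    z=p["range_z"]; v,u=np.mgrid[:z.shape[0],:z.shape[1]]
    c=np.stack([(u-p["cx"])/p["fx"]*z,(v-p["cy"])/p["fy"]*z,z],-1)
    R=cv2.Rodrigues(np.array(p["rvec"],float))[0]
    w=(c-np.array(p["tvec"]).ravel())@R
    w[z==0]=np.nan
    return w
def save(p,n): cv2.imwrite("pics/"+n,p["pixels"][:,:,::-1])
E
python3 - <<'E'
from h import *
for cam in ["top","scene"]:
    p=env.read_camera(cam); save(p,cam+"0.png"); w=pts(p)
    for t in ["key1_top","rocker","blue_jar","white_jar","beaker","label_roll","check_weight","dock"]:
        try: r=env.masks_of(p,t)
        except Exception as e: print(t,e); continue
        for d in r[:4]:
            q=w[d["mask"]]; q=q[~np.isnan(q[:,0])]
            if len(q): print(cam,t,round(d["score"],2),np.round(d["pixel"]),len(q),np.round(np.median(q,0),3),"top",np.round(np.percentile(q[:,2],95),3))
print(env.read_state())
E
```

```text
top key1_top 0.44 [196. 224.] 69 [0.547 0.102 0.041] top 0.046
top rocker 0.45 [180. 303.] 85 [ 0.596 -0.158  0.035] top 0.043
top blue_jar 0.59 [163. 249.] 224 [0.657 0.024 0.078] top 0.082
top blue_jar 0.45 [180. 255.] 4273 [0.596 0.009 0.027] top 0.04
top white_jar 0.62 [167. 223.] 229 [0.637 0.114 0.077] top 0.082
top white_jar 0.58 [194. 360.] 95 [ 0.54  -0.351  0.042] top 0.065
top beaker 0.55 [159. 278.] 217 [ 0.674 -0.064  0.02 ] top 0.077
top label_roll 0.91 [195. 156.] 378 [0.547 0.352 0.031] top 0.036
top check_weight 0.53 [198. 343.] 115 [ 0.54  -0.273  0.042] top 0.062
top check_weight 0.48 [174. 352.] 90 [ 0.616 -0.303  0.043] top 0.064
top check_weight 0.44 [195. 361.] 127 [ 0.54  -0.352  0.04 ] top 0.064
top check_weight 0.3 [160. 278.] 228 [ 0.674 -0.064  0.02 ] top 0.077
top dock 0.66 [183. 255.] 3978 [0.592 0.009 0.028] top 0.039
scene key1_top 0.31 [192. 252.] 63 [0.556 0.008 0.04 ] top 0.042
scene rocker 0.49 [211. 304.] 155 [ 0.595 -0.161  0.033] top 0.041
scene white_jar 0.78 [167. 245.] 343 [0.625 0.104 0.058] top 0.078
scene beaker 0.73 [184. 295.] 335 [ 0.65
[... 522 characters left out ...]
me': 0.9, 'joint_pos': array([-1.32838443e+00,  3.52984834e-01,  1.63341501e+00, -1.80188912e-05,
        1.15519415e+00, -2.39673722e-03]), 'dq': array([-1.29249755e-03, -2.97913261e-05,  2.15326383e-03, -2.41712131e-05,
        8.38891929e-04, -1.54534185e-03]), 'effort': array([ 1.66678718e-03, -5.93749523e+01, -3.34569526e+01,  6.97093969e-02,
        1.55251881e-02, -3.19462242e-05]), 'eef_pos': array([ 0.15147657, -0.60636223,  0.18748601]), 'orientation': array([ 3.11808503e+00,  3.83596229e-01, -2.59592001e-05]), 'contact_force': array([ 0.45793237, -0.80781854, -0.61470642]), 'ft_torque': array([0.0282813 , 0.04460075, 0.0015929 ]), 'grasp_force': 0.0, 'opening': 1.0024122644279823}
```

```bash
python3 - <<'E'
import cv2
a=cv2.imread("pics/top0.png")[110:260,130:380]; b=cv2.imread("pics/scene0.png")[130:290,140:390]
cv2.imwrite("pics/tc.png",cv2.resize(a,None,fx=3.2,fy=3.2,interpolation=cv2.INTER_CUBIC))
cv2.imwrite("pics/sc.png",cv2.resize(b,None,fx=3.2,fy=3.2,interpolation=cv2.INTER_CUBIC))
E
```

```text
(no output)
```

View pics/tc.png

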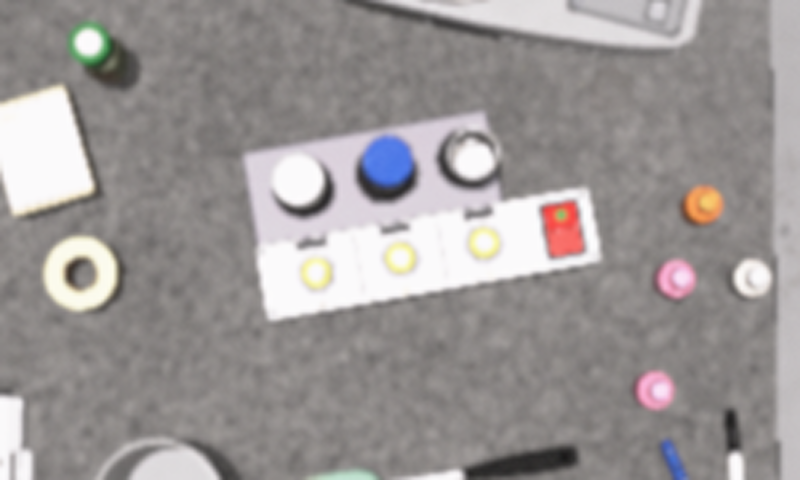

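View pics/sc.png

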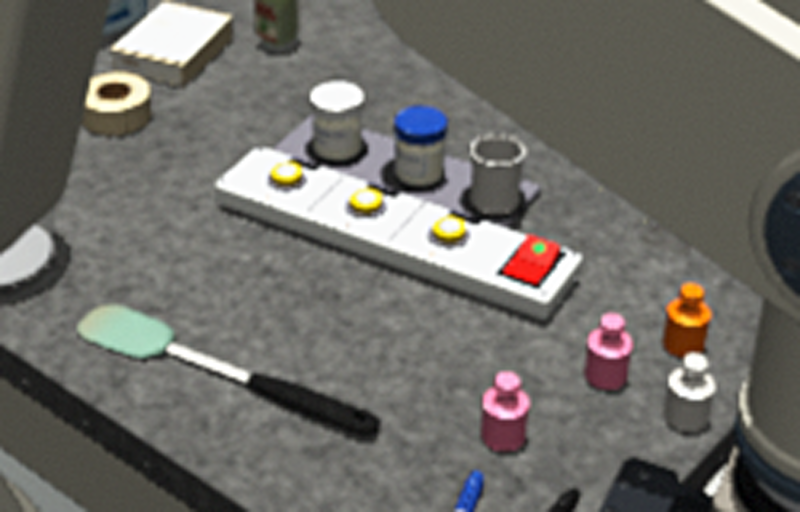

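Top picture: the white-lidded jar (223,167), blue-lidded jar (249,163) and beaker (278,159) stand left, middle and right. The yellow keys sit in front at crop (316,272), (400,257) and (484,242). The rocker is at (563,228), with its green dot on the far side at (561,214). The check weight's pink, orange and steel look-alikes stand to the right. The keys to press are the middle one, then the right one. Possible mix-ups are the left key (not wanted) and the near rocker half.

Next I fit the console frame.

```bash
cat > fit.py <<'E'
from h import *
def ray(p,u,v,z):
    R=cv2.Rodrigues(np.array(p["rvec"],float))[0]; t=np.array(p["tvec"]).ravel()
    d=R.T@np.array([(u-p["cx"])/p["fx"],(v-p["cy"])/p["fy"],1]); o=-R.T@t
    return (o+d*(z-o[2])/d[2])[:2]
def fit(A,B):
    a,b=A.mean(0),B.mean(0); X=(A-a); Y=(B-b)
    th=np.arctan2((X[:,0]*Y[:,1]-X[:,1]*Y[:,0]).sum(),(X*Y).sum())
    R=np.array([[np.cos(th),-np.sin(th)],[np.sin(th),np.cos(th)]]); return th,R,b-R@a
def measure(cam):
    p=env.read_camera(cam); w=pts(p); hsv=cv2.cvtColor(p["pixels"],cv2.COLOR_RGB2HSV)
    ok=(w[...,0]>.45)&(w[...,0]<.75)&(abs(w[...,1])<.24)&(w[...,2]>.025)&(w[...,2]<.06)
    m=((hsv[...,0]>20)&(hsv[...,0]<35)&(hsv[...,1]>50)&ok).astype(np.uint8)
    m=cv2.morphologyEx(m,cv2.MORPH_CLOSE,np.ones((5,5),np.uint8))
    n,l,s,c=cv2.connectedComponentsWithStats(m)
    i=[k for k in range(1,n) if s[k,4]>25]; 
    K=np.array(sorted([ray(p,*c[k],.04) for k in i],key=lambda q:-q[1]))
    r=((hsv[...,0]<8)|(hsv[...,0]>172))&(hsv[...,1]>120)&ok
    v,u=np.nonzero(r); rk=ray(p,u.mean(),v.mean(),.036)
    return p,K,rk,[s[k,4] for k in i]
if __name__=="__main__":
  for cam in ["top","scene"]:
    p,K,rk,ar=measure(cam); print(cam,np.round(K,4).tolist(),np.round(rk,4),ar)
    A=np.array([[-.05,.12],[-.05,.03],[-.05,-.06],[-.05,-.145]])
    th,R,t=fit(A,np.vstack([K,rk])); print(th,t,"res",np.round(np.vstack([K,rk])-(A@R.T+t),4).tolist())
    print("fitted",np.round(A@R.T+t,4).tolist(),"green",np.round(R@[-.05+.018,-.145]+t,4))
    g=np.nonzero(((lambda h:(h[...,0]>40)&(h[...,0]<80)&(h[...,1]>80))(cv2.cvtColor(p["pixels"],cv2.COLOR_RGB2HSV)))[150:230,290:320])
    if len(g[0]): print("green dot",ray(p,g[1].mean()+290,g[0].mean()+150,.041))
E
python3 fit.py
```

```text
top [[0.5475, 0.1005], [0.5634, 0.0122], [0.5792, -0.076]] [ 0.594  -0.1596] [np.int32(71), np.int32(70), np.int32(71)]
0.176705450099036 [ 0.61784631 -0.00840345] res [[-0.0, -0.0004], [0.0001, -0.0002], [0.0001, 0.0003], [-0.0002, 0.0003]]
fitted [[0.5475, 0.1009], [0.5634, 0.0123], [0.5792, -0.0763], [0.5941, -0.1599]] green [ 0.6118 -0.1568]
green dot [ 0.60828645 -0.1573078 ]
scene [[0.545, 0.0978], [0.5618, 0.01], [0.5774, -0.0788]] [ 0.5883 -0.164 ] [np.int32(68), np.int32(72), np.int32(78)]
0.1651670698649796 [ 0.61517964 -0.01196801] res [[-0.0011, -0.0004], [0.0009, 0.0006], [0.0016, 0.0006], [-0.0014, -0.0008]]
fitted [[0.5461, 0.0982], [0.5609, 0.0094], [0.5757, -0.0794], [0.5897, -0.1632]] green [ 0.6075 -0.1603]
green dot [ 0.6052918  -0.16025498]
```

Call:
jog_arm:
  commands:
    - {"dp": [0,0,0],"rot": [0,0,0.41],"hand": 0}
    - {"dp": [0.73,-0.5,0],"rot": [0,0,0],"hand": 0}
    - {"dp": [0.73,-0.5,0],"rot": [0,0,0],"hand": 0}
    - {"dp": [0.73,-0.5,0],"rot": [0,0,0],"hand": 0}
    - {"dp": [0.73,-0.5,0],"rot": [0,0,0],"hand": 0}
    - {"dp": [0.73,-0.5,0],"rot": [0,0,0],"hand": 0}
    - {"dp": [0.73,-0.5,0],"rot": [0,0,0],"hand": 0}
    - {"dp": [0.73,-0.5,0],"rot": [0,0,0],"hand": 0}
  force: 20

```text
time: 2.0
eef_pos: [0.4184, -0.3454, 0.1877]
orientation: [3.129, 0.272, 0.001]
contact_force: [0.8, -0.9, 0.6]
opening: 0.152
grasp_force: 0.0
```

```bash
cat > go.py <<'E'
import sys
from h import *
from scipy.spatial.transform import Rotation as Ro
T={"r":[.609,-.158],"k2":[.5625,.011],"k3":[.578,-.0775]}
s=env.read_state(); R=Ro.from_rotvec(s["orientation"]).as_matrix()
for n,q in T.items():
    for z in ([float(sys.argv[1])] if len(sys.argv)>1 else [s["eef_pos"][2]]):
        print(n,np.round(R.T@(np.r_[q,z]-s["eef_pos"])/.06,3))
print("yaw",np.arctan2(R[1,0],R[0,0]),"z",R[:,2].round(3),s["eef_pos"].round(4),s["time"],s["opening"],s["contact_force"].round(2))
E
python3 go.py .08
```

```text
r [ 3.666 -2.531  1.796]
k2 [ 3.388 -5.439  1.794]
k3 [ 3.388 -3.941  1.795]
yaw 0.17319924367447811 z [ 0. -0. -1.] [ 0.4184 -0.3454  0.1877] 2.0 0.1523123675979864 [ 0.81 -0.95  0.57]
```

Call:
jog_arm:
  commands:
    - {"dp": [0.73,-0.5,0],"hand": 0}
    - {"dp": [0.73,-0.5,0],"hand": 0}
    - {"dp": [0.73,-0.5,0],"hand": 0}
    - {"dp": [0.73,-0.5,0.3],"hand": 0}
    - {"dp": [0.73,-0.53,0.6],"hand": 0}
    - {"dp": [0,0,0.6],"hand": 0}
    - {"dp": [0,0,0.3],"hand": 0}
    - {"dp": [0,0,0],"hand": 0}

```text
schema error: expected keys hand, dp, rot
```

```bash
python3 go.py .034; python3 - <<'E'
from h import *
p=env.read_camera("scene"); save(p,"s1.png"); q=env.read_camera("wrist")
cv2.imwrite("pics/s1c.png",np.hstack([cv2.resize(p["pixels"][130:290,240:400],(480,480)),cv2.resize(q["pixels"],(320,240)).repeat(2,0)])[:,:,::-1])
E
```

```text
r [ 3.666 -2.531  2.562]
k2 [ 3.388 -5.439  2.561]
k3 [ 3.388 -3.942  2.561]
yaw 0.17319924367447811 z [ 0. -0. -1.] [ 0.4184 -0.3454  0.1877] 2.0 0.1523123675979864 [ 0.81 -0.95  0.57]
```

View pics/s1c.png

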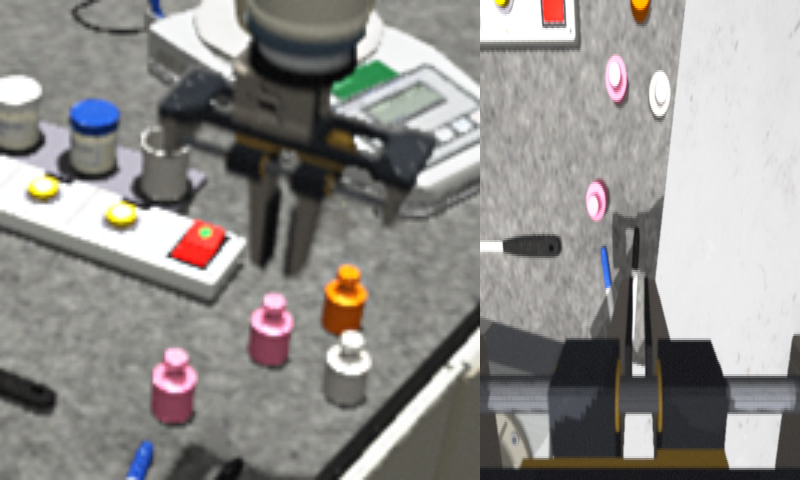

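The picture shows the arm still high (the call was refused for a missing "rot"), with the fingers nearly shut and the rocker untouched at crop (203,240). I resend the move.

Call:
jog_arm:
  commands:
    - {"dp": [0.73,-0.5,0],"rot": [0,0,0],"hand": 0}
    - {"dp": [0.73,-0.5,0],"rot": [0,0,0],"hand": 0}
    - {"dp": [0.73,-0.5,0],"rot": [0,0,0],"hand": 0}
    - {"dp": [0.73,-0.5,0.3],"rot": [0,0,0],"hand": 0}
    - {"dp": [0.73,-0.53,0.6],"rot": [0,0,0],"hand": 0}
    - {"dp": [0,0,0.6],"rot": [0,0,0],"hand": 0}
    - {"dp": [0,0,0.3],"rot": [0,0,0],"hand": 0}
    - {"dp": [0,0,0],"rot": [0,0,0],"hand": 0}

```text
time: 3.1
eef_pos: [0.6041, -0.1615, 0.0799]
orientation: [-3.129, -0.27, 0.004]
contact_force: [-0.4, -0.2, -0.0]
opening: 0.005
grasp_force: 0.0
```

```bash
python3 go.py .034; python3 - <<'E'
from h import *
p=env.read_camera("scene"); save(p,"s2.png"); q=env.read_camera("wrist")
cv2.imwrite("pics/s2c.png",np.hstack([cv2.resize(p["pixels"][150:270,250:370],(480,480)),cv2.resize(q["pixels"][:,128:384],(320,480))])[:,:,::-1])
E
```

```text
r [ 0.092 -0.043  0.765]
k2 [-0.188 -2.951  0.768]
k3 [-0.187 -1.454  0.767]
yaw 0.17240054587372605 z [-0.002  0.    -1.   ] [ 0.6041 -0.1615  0.0799] 3.1 0.005448659323054333 [-0.36 -0.2  -0.01]
```

View pics/s2c.png

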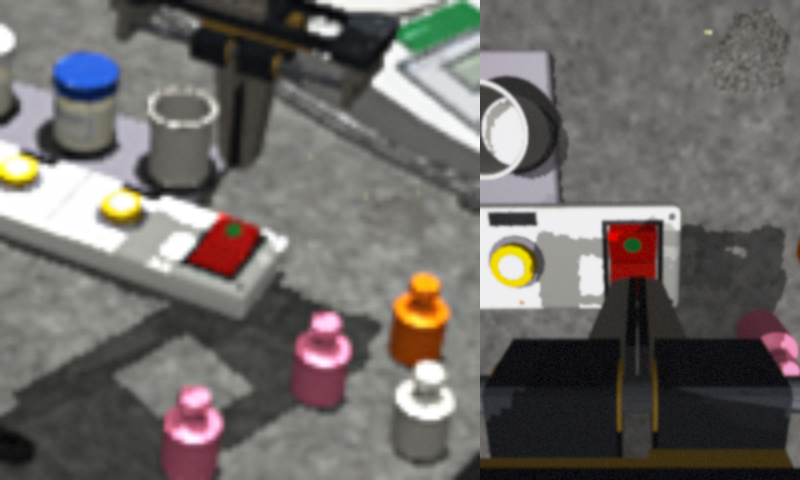

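Call:
jog_arm:
  commands:
    - {"dp": [0.1,-0.04,0.25],"rot": [0,0,0],"hand": 0}
    - {"dp": [0,0,0.2],"rot": [0,0,0],"hand": 0}
    - {"dp": [0,0,0.1],"rot": [0,0,0],"hand": 0}
    - {"dp": [0,0,0.1],"rot": [0,0,0],"hand": 0}
    - {"dp": [0,0,0.1],"rot": [0,0,0],"hand": 0}
    - {"dp": [0,0,0],"rot": [0,0,0],"hand": 0}

```text
time: 3.95
eef_pos: [0.6106, -0.1574, 0.0354]
orientation: [-3.13, -0.272, 0.001]
contact_force: [0.4, 1.1, 1.1]
opening: 0.008
grasp_force: 0.0
```

```bash
python3 go.py .033
```

```text
r [-0.027  0.006  0.04 ]
k2 [-0.305 -2.903  0.041]
k3 [-0.305 -1.405  0.041]
yaw 0.17325699579142342 z [-0.001  0.    -1.   ] [ 0.6106 -0.1574  0.0354] 3.95 0.007724186473675216 [0.38 1.15 1.14]
```

Call:
jog_arm:
  commands:
    - {"dp": [0,0,0.05],"rot": [0,0,0],"hand": 0}
    - {"dp": [0,0,0],"rot": [0,0,0],"hand": 0}

```text
time: 4.2
eef_pos: [0.6108, -0.1575, 0.0328]
orientation: [-3.13, -0.272, 0.0]
contact_force: [-0.4, -0.1, -0.1]
opening: 0.002
grasp_force: 0.0
```

Call:
jog_arm:
  commands:
    - {"dp": [0,0,0.03],"rot": [0,0,0],"hand": 0}
    - {"dp": [0,0,0],"rot": [0,0,0],"hand": 0}

```text
time: 4.45
eef_pos: [0.6108, -0.1575, 0.031]
orientation: [-3.13, -0.272, 0.0]
contact_force: [-0.1, 0.3, 0.6]
opening: 0.003
grasp_force: 0.0
```

```bash
python3 - <<'E'
from h import *
p=env.read_camera("scene"); q=env.read_camera("wrist")
cv2.imwrite("pics/s3c.png",np.hstack([cv2.resize(p["pixels"][170:250,270:350],(480,480)),cv2.resize(q["pixels"][:,128:384],(320,480))])[:,:,::-1])
E
```

```text
(no output)
```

View pics/s3c.png

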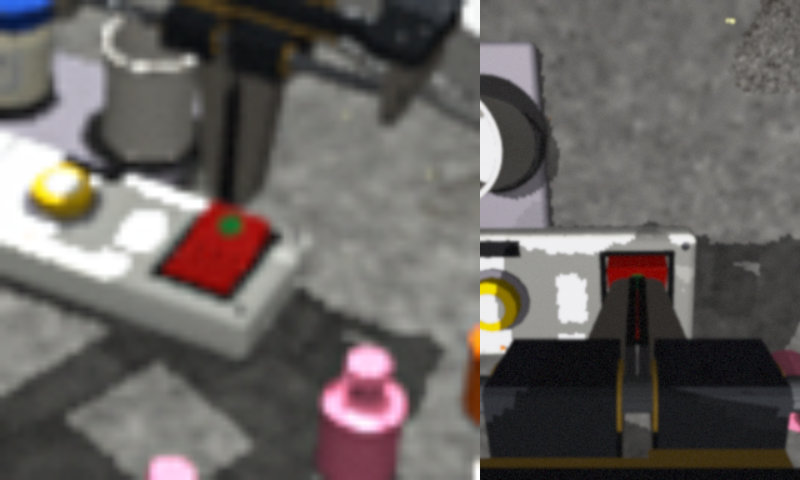

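```bash
python3 - <<'E'
from h import *
s=env.read_state()
for cam in ["scene","wrist","top"]:
    p=env.read_camera(cam); w=pts(p)
    uv=cv2.projectPoints(np.array([s["eef_pos"],[.594,-.160,.036],[.6108,-.1575,.06],[.609,-.157,.04]]),np.array(p["rvec"],float),np.array(p["tvec"],float),np.array([[p["fx"],0,p["cx"]],[0,p["fy"],p["cy"]],[0,0,1.]]),None)[0]
    print(cam,uv.reshape(-1,2).round(1).tolist())
    h=cv2.cvtColor(p["pixels"],cv2.COLOR_RGB2HSV)
    ok=(w[...,0]>.55)&(w[...,0]<.64)&(w[...,1]<-.12)&(w[...,1]>-.2)&(w[...,2]>.02)
    r=ok&((h[...,0]<8)|(h[...,0]>172))&(h[...,1]>120); q=w[r]
    dx=(q[:,:2]-[.594,-.160])@[np.cos(.173),np.sin(.173)]
    for a in np.arange(-.035,.035,.006):
        k=(dx>=a)&(dx<a+.006)
        if k.sum()>2: print(round(a+.003,3),k.sum(),np.median(q[k,2]).round(4))
    f=w[(w[...,2]>.03)&(w[...,2]<.06)&(np.abs(w[...,0]-.611)<.03)&(np.abs(w[...,1]+.157)<.03)&(h[...,1]<60)&(h[...,2]<140)]
    if len(f): print("finger pts",len(f),f.min(0).round(3),f.max(0).round(3),np.median(f,0).round(3))
E
```

```text
scene [[308.2, 208.5], [305.7, 210.2], [308.9, 200.7], [307.9, 206.4]]
-0.032 3 0.0349
-0.026 13 0.031
-0.02 20 0.032
-0.014 15 0.0321
-0.008 16 0.0318
-0.002 19 0.0309
0.004 25 0.0329
0.01 20 0.0356
0.016 10 0.0352
0.022 16 0.0393
finger pts 9 [ 0.583 -0.184  0.03 ] [ 0.618 -0.15   0.06 ] [ 0.602 -0.18   0.031]
wrist [[253.9, 219.8], [253.3, 244.0], [253.9, 236.8], [252.7, 226.9]]
0.016 66 0.0385
0.022 301 0.0408
0.028 718 0.0392
finger pts 566 [ 0.581 -0.184  0.03 ] [ 0.634 -0.133  0.034] [ 0.618 -0.158  0.031]
top [[304.7, 176.5], [305.7, 181.4], [305.7, 175.6], [304.9, 176.8]]
-0.02 18 0.0326
-0.014 26 0.0347
-0.008 10 0.0324
finger pts 7 [ 0.582 -0.185  0.031] [ 0.589 -0.141  0.037] [ 0.585 -0.182  0.033]
```

```bash
python3 - <<'E'
from h import *
p=env.read_camera("scene"); q=env.read_camera("wrist")
c=lambda a,s:cv2.resize(a,s,interpolation=cv2.INTER_CUBIC)
cv2.imwrite("pics/s4c.png",np.hstack([c(p["pixels"][180:230,285:325],(400,500)),c(q["pixels"][180:280,210:290],(400,500))])[:,:,::-1])
for cam,x in (("scene",p),("wrist",q)):
    w=pts(x)
    R,C=((range(190,212,2),range(300,322,3)) if cam=="scene" else (range(196,250,6),range(236,276,5)))
    print(cam)
    for r in R: print(r,[tuple(((w[r,k]-[.594,-.16,0])*1000).round(0).astype(int).tolist()) if w[r,k,0]==w[r,k,0] else 0 for k in C])
E
```

```text
scene
190 [(75, 75, 33), (-2, 13, 103), (6, 8, 102), (4, -3, 108), (4, -13, 112), (20, -13, 104), (153, 58, -1), (160, 51, -1)]
192 [(69, 71, 31), (0, 14, 95), (-2, 2, 101), (6, -2, 99), (3, -14, 106), (24, -11, 94), (146, 53, -3), (152, 45, -2)]
194 [(70, 71, 22), (3, 16, 85), (5, 7, 88), (5, -4, 93), (6, -13, 98), (25, -11, 86), (135, 46, -1), (136, 35, 3)]
196 [(75, 74, 11), (0, 13, 81), (4, 5, 83), (6, -3, 85), (5, -14, 92), (124, 49, -4), (123, 38, 1), (132, 32, -1)]
198 [(73, 72, 5), (5, 16, 70), (4, 5, 76), (6, -4, 79), (10, -11, 80), (110, 40, -1), (118, 34, -2), (123, 26, -1)]
200 [(75, 72, -4), (80, 64, -3), (5, 5, 68), (5, -5, 73), (6, -15, 77), (102, 34, -1), (102, 24, 4), (114, 20, -1)]
202 [(68, 67, -5), (70, 58, -2), (5, 4, 61), (8, -4, 64), (16, -9, 62), (94, 29, -1), (101, 22, -2), (107, 15, -3)]
204 [(24, 38, 26), (29, 30, 28), (21, 14, 39), (6, -6, 58), (81, 31, -3), (86, 23, -2), (92, 16, -2), (98, 9, -2)]
206 [(15, 31, 28), (12, 18, 36), (18, 12, 35), (19, 2, 40), (25, -5, 39), (75, 16, 0), (86, 12, -4), (90, 4, -2)]
208 [(8, 26, 26), (4, 13, 35), (8, 5, 37), (19
[... 509 characters left out ...]
, 36), (30, -7, 37)]
214 [(23, 16, 42), (24, 13, 41), (24, 9, 42), (25, 6, 41), (25, 2, 40), (26, -1, 41), (27, -4, 41), (27, -8, 41)]
220 [(19, 16, 41), (19, 12, 41), (20, 9, 41), (20, 5, 41), (21, 2, 42), (21, -2, 41), (22, -5, 39), (23, -9, 41)]
226 [(24, 15, 65), (25, 12, 65), (25, 9, 64), (27, 6, 67), (27, 3, 66), (27, 0, 65), (28, -3, 66), (28, -6, 64)]
232 [(24, 14, 73), (25, 12, 74), (25, 9, 74), (27, 6, 76), (27, 3, 76), (27, 0, 75), (28, -3, 75), (28, -5, 75)]
238 [(25, 14, 84), (25, 11, 83), (27, 9, 85), (27, 6, 84), (27, 3, 84), (28, 1, 84), (28, -2, 83), (28, -5, 83)]
244 [(25, 14, 90), (26, 11, 91), (26, 8, 90), (26, 6, 90), (27, 3, 91), (28, 1, 91), (28, -2, 91), (29, -4, 92)]
```

View pics/s4c.png

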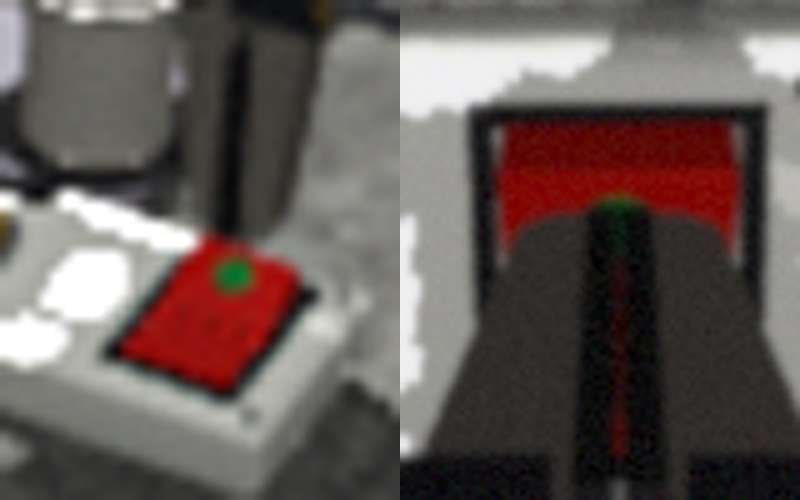

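The pictures show the fingertips about 27 mm higher than the TCP reading: their lowest points are at z≈58 mm, and the rocker is still off. Their horizontal position over the green dot is right. I'll go down in small steps, guided by force.

Call:
jog_arm:
  commands:
    - {"dp": [0,0,0.1],"rot": [0,0,0],"hand": 0}
    - {"dp": [0,0,0.1],"rot": [0,0,0],"hand": 0}
    - {"dp": [0,0,0],"rot": [0,0,0],"hand": 0}

```text
time: 5.18
eef_pos: [0.6102, -0.1573, 0.0182]
orientation: [-3.129, -0.272, 0.002]
contact_force: [0.0, 0.1, -0.4]
opening: 0.004
grasp_force: 0.0
```

```bash
cat > tip.py <<'E'
from h import *
s=env.read_state(); x0=s["eef_pos"]
for cam in ["scene","wrist"]:
    p=env.read_camera(cam); w=pts(p); h=cv2.cvtColor(p["pixels"],cv2.COLOR_RGB2HSV)
    f=w[(w[...,2]>.046)&(w[...,2]<.12)&(np.hypot(w[...,0]-x0[0],w[...,1]-x0[1])<.028)&(h[...,1]<60)&(h[...,2]<140)]
    if len(f): print(cam,len(f),"lowest",np.percentile(f[:,2],[0,2,5]).round(4))
    ok=(w[...,0]>.55)&(w[...,0]<.64)&(w[...,1]<-.12)&(w[...,1]>-.2)&(w[...,2]>.02)
    q=w[ok&((h[...,0]<8)|(h[...,0]>172))&(h[...,1]>120)]
    dx=(q[:,:2]-[.594,-.160])@[np.cos(.173),np.sin(.173)]
    print([(round(a+.003,3),np.median(q[k,2]).round(4)) for a in np.arange(-.035,.035,.006) for k in [(dx>=a)&(dx<a+.006)] if k.sum()>4])
print(x0,s["contact_force"])
E
python3 tip.py
```

```text
scene 237 lowest [0.0476 0.0524 0.0545]
[(np.float64(-0.026), np.float64(0.0319)), (np.float64(-0.02), np.float64(0.0322)), (np.float64(-0.014), np.float64(0.0308)), (np.float64(-0.008), np.float64(0.0313)), (np.float64(-0.002), np.float64(0.0302)), (np.float64(0.004), np.float64(0.0333)), (np.float64(0.01), np.float64(0.0367)), (np.float64(0.016), np.float64(0.0381)), (np.float64(0.022), np.float64(0.0365))]
wrist 2804 lowest [0.0485 0.0533 0.0581]
[(np.float64(0.016), np.float64(0.0383)), (np.float64(0.022), np.float64(0.041)), (np.float64(0.028), np.float64(0.0393))]
[ 0.61023125 -0.15731946  0.01820587] [ 0.00398292  0.13600635 -0.38606942]
```

Call:
jog_arm:
  commands:
    - {"dp": [0,0,0.06],"rot": [0,0,0],"hand": 0}
    - {"dp": [0,0,0.06],"rot": [0,0,0],"hand": 0}
    - {"dp": [0,0,0.05],"rot": [0,0,0],"hand": 0}
    - {"dp": [0,0,0],"rot": [0,0,0],"hand": 0}

```text
time: 5.78
eef_pos: [0.6108, -0.1575, 0.0087]
orientation: [-3.13, -0.272, 0.0]
contact_force: [0.5, -0.7, 0.9]
opening: 0.005
grasp_force: 0.5
```

```bash
python3 tip.py
```

```text
scene 231 lowest [0.0461 0.0472 0.0496]
[(np.float64(-0.032), np.float64(0.0384)), (np.float64(-0.026), np.float64(0.0345)), (np.float64(-0.02), np.float64(0.0366)), (np.float64(-0.014), np.float64(0.0356)), (np.float64(-0.008), np.float64(0.0338)), (np.float64(-0.002), np.float64(0.0312)), (np.float64(0.004), np.float64(0.0321)), (np.float64(0.01), np.float64(0.0309)), (np.float64(0.016), np.float64(0.0309)), (np.float64(0.022), np.float64(0.0322))]
wrist 2653 lowest [0.046  0.0485 0.0522]
[(np.float64(0.016), np.float64(0.0933)), (np.float64(0.022), np.float64(0.0351)), (np.float64(0.028), np.float64(0.0349))]
[ 0.61077325 -0.15751718  0.00868143] [ 0.47081953 -0.67190359  0.9044958 ]
```

Call:
jog_arm:
  commands:
    - {"dp": [0,0,0.04],"rot": [0,0,0],"hand": 0}
    - {"dp": [0,0,0.02],"rot": [0,0,0],"hand": 0}
    - {"dp": [0,0,0],"rot": [0,0,0],"hand": 0}

```text
time: 6.25
eef_pos: [0.6107, -0.1575, 0.0062]
orientation: [-3.13, -0.272, 0.001]
contact_force: [-2.9, 0.6, 12.4]
opening: 0.004
grasp_force: 6.4
```

Call:
jog_arm:
  commands:
    - {"dp": [0,0,-0.5],"rot": [0,0,0],"hand": 0}
    - {"dp": [0,0,-0.3],"rot": [0,0,0],"hand": 0}
    - {"dp": [-0.1,-0.9,0],"rot": [0,0,0],"hand": 0}
    - {"dp": [-0.1,-0.9,0],"rot": [0,0,0],"hand": 0}
    - {"dp": [-0.1,-0.9,0],"rot": [0,0,0],"hand": 0}
    - {"dp": [0,-0.2,0],"rot": [0,0,0],"hand": 0}
    - {"dp": [0,0,0],"rot": [0,0,0],"hand": 0}

```text
time: 7.12
eef_pos: [0.5633, 0.0111, 0.0534]
orientation: [3.129, 0.274, 0.0]
contact_force: [-0.3, -0.3, -0.0]
opening: 0.005
grasp_force: 0.0
```

```bash
python3 go.py .022; python3 tip.py; python3 - <<'E'
from h import *
p=env.read_camera("scene"); q=env.read_camera("wrist")
c=lambda a,s:cv2.resize(a,s,interpolation=cv2.INTER_CUBIC)
cv2.imwrite("pics/s5c.png",np.hstack([c(p["pixels"][150:250,230:330],(480,480)),c(q["pixels"][:,128:384],(320,480))])[:,:,::-1])
E
```

```text
r [0.259 2.907 0.524]
k2 [-0.014 -0.001  0.523]
k3 [-0.017  1.496  0.523]
yaw 0.1748914129042205 z [ 0. -0. -1.] [0.5633 0.0111 0.0534] 7.125 0.004772564127219422 [-0.28 -0.32 -0.04]
scene 114 lowest [0.0764 0.0804 0.0823]
[(np.float64(-0.032), np.float64(0.0356)), (np.float64(-0.026), np.float64(0.0375)), (np.float64(-0.02), np.float64(0.0397)), (np.float64(-0.014), np.float64(0.0356)), (np.float64(-0.008), np.float64(0.033)), (np.float64(-0.002), np.float64(0.0321)), (np.float64(0.004), np.float64(0.0302)), (np.float64(0.01), np.float64(0.0306)), (np.float64(0.016), np.float64(0.0311)), (np.float64(0.022), np.float64(0.0301)), (np.float64(0.028), np.float64(0.0298))]
wrist 1145 lowest [0.0798 0.0827 0.0848]
[(np.float64(-0.026), np.float64(0.032)), (np.float64(-0.02), np.float64(0.0415)), (np.float64(-0.014), np.float64(0.0392)), (np.float64(-0.008), np.float64(0.0367)), (np.float64(-0.002), np.float64(0.0341)), (np.float64(0.004), np.float64(0.0326)), (np.float64(0.01), np.float64(0.0325)), (np.float64(0.016), np.float64(0.0325)), (np.float64(0.022), np.float64(0.0327)), (np.float64(0.028), np.float64(0.0326))]
[0.56334503 0.01109342 0.0533758 ] [-0.27948122 -0.3244181  -0.0350473 ]
```

View pics/s5c.png

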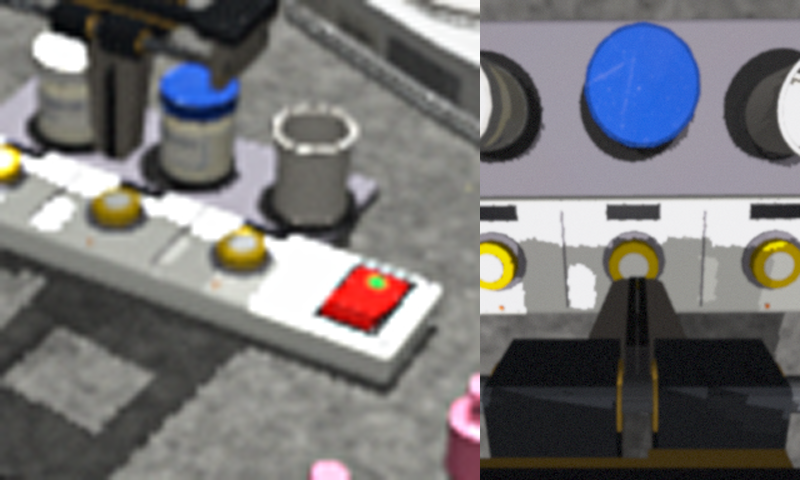

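The rocker is on, with its far half level at ~32 mm and its near half up. The fingers are over the middle key (crop 635,262), in front of the blue lid (643,85). I press it now.

Call:
jog_arm:
  commands:
    - {"dp": [0,0,0.3],"rot": [0,0,0],"hand": 0}
    - {"dp": [0,0,0.28],"rot": [0,0,0],"hand": 0}
    - {"dp": [0,0,0.06],"rot": [0,0,0],"hand": 0}
    - {"dp": [0,0,0.06],"rot": [0,0,0],"hand": 0}
    - {"dp": [0,0,0.05],"rot": [0,0,0],"hand": 0}
    - {"dp": [0,0,0.02],"rot": [0,0,0],"hand": 0}
    - {"dp": [0,0,0],"rot": [0,0,0],"hand": 0}

```text
time: 8.2
eef_pos: [0.5629, 0.0108, 0.0082]
orientation: [3.13, 0.272, -0.0]
contact_force: [-6.3, -0.9, 14.6]
opening: 0.001
grasp_force: 7.2
```

The middle key is home: it stopped at the expected height with 14 N. Next is the right key.

Call:
jog_arm:
  commands:
    - {"dp": [0,0,-0.5],"rot": [0,0,0],"hand": 0}
    - {"dp": [0,0,-0.25],"rot": [0,0,0],"hand": 0}
    - {"dp": [0,0.75,0],"rot": [0,0,0],"hand": 0}
    - {"dp": [0,0.75,0],"rot": [0,0,0],"hand": 0}
    - {"dp": [0,0,0],"rot": [0,0,0],"hand": 0}

```text
time: 8.82
eef_pos: [0.5796, -0.0802, 0.0523]
orientation: [3.13, 0.267, 0.002]
contact_force: [-0.8, -0.2, 0.1]
opening: 0.007
grasp_force: 0.0
```

```bash
python3 go.py .0085
```

```text
r [0.262 1.361 0.732]
k2 [-0.024 -1.546  0.729]
k3 [-0.019 -0.049  0.73 ]
yaw 0.1704834181359272 z [ 0.002 -0.    -1.   ] [ 0.5796 -0.0802  0.0523] 8.825 0.0068708548542988895 [-0.84 -0.17  0.07]
```

Call:
jog_arm:
  commands:
    - {"dp": [-0.01,-0.03,0.3],"rot": [0,0,0],"hand": 0}
    - {"dp": [0,0,0.26],"rot": [0,0,0],"hand": 0}
    - {"dp": [0,0,0.06],"rot": [0,0,0],"hand": 0}
    - {"dp": [0,0,0.06],"rot": [0,0,0],"hand": 0}
    - {"dp": [0,0,0.05],"rot": [0,0,0],"hand": 0}
    - {"dp": [0,0,0.02],"rot": [0,0,0],"hand": 0}
    - {"dp": [0,0,0],"rot": [0,0,0],"hand": 0}

```text
time: 9.7
eef_pos: [0.5777, -0.0758, 0.0082]
orientation: [-3.129, -0.272, -0.0]
contact_force: [-4.6, 3.6, 14.0]
opening: 0.002
grasp_force: 6.8
```

Call:
jog_arm:
  commands:
    - {"dp": [0,0,-0.5],"rot": [0,0,0],"hand": 0}
    - {"dp": [0,0,-0.8],"rot": [0,0,0],"hand": 0}
    - {"dp": [-0.6,0,-0.6],"rot": [0,0,0],"hand": 0}
    - {"dp": [-0.8,0,0],"rot": [0,0,0],"hand": 0}
    - {"dp": [-0.8,0,0],"rot": [0,0,0],"hand": 0}
    - {"dp": [0,0,0],"rot": [0,0,0],"hand": 0}
    - {"dp": [0,0,0],"rot": [0,0,0],"hand": 0}

```text
time: 10.58
eef_pos: [0.4492, -0.0992, 0.1217]
orientation: [3.129, 0.271, 0.004]
contact_force: [-0.6, 0.5, -0.6]
opening: 0.006
grasp_force: 0.0
```

```bash
python3 - <<'E'
from h import *
p=env.read_camera("wrist"); s=env.read_camera("scene"); w=pts(s); h=cv2.cvtColor(s["pixels"],cv2.COLOR_RGB2HSV)
wt=pts(p); 
c=lambda a,s:cv2.resize(a,s,interpolation=cv2.INTER_CUBIC)
cv2.imwrite("pics/s6c.png",np.hstack([c(s["pixels"][130:270,150:370],(500,318)),c(p["pixels"],(300,318))])[:,:,::-1])
for n,q in {"k1":[.5468,.0995],"k2":[.5625,.011],"k3":[.578,-.0775]}.items():
    for ww in (w,wt): 
        m=np.hypot(ww[...,0]-q[0],ww[...,1]-q[1])<.010; print(n,m.sum(),np.nanmedian(ww[m][:,2]) if m.any() else None)
E
```

```text
k1 16 0.04171093012183163
k1 452 0.04183427010555324
k2 5 0.032827986092978864
k2 427 0.03491225408862379
k3 19 0.03395964750974786
k3 426 0.034909214862181584
```

View pics/s6c.png

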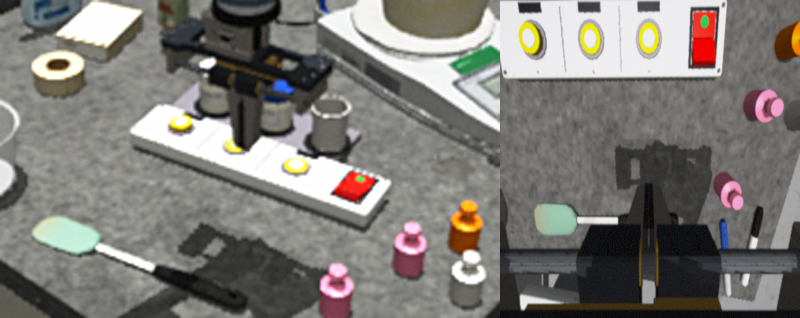

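The picture shows the left key still up at 41.8 mm (crop 180,122). The middle and right keys are down at 34.9 mm (235,145 and 296,165), the rocker is on, and nothing has shifted. I hand the job in.

```bash
python3 -c "
from plant import env
print(env.close_job())"
```

```text
the job is handed in; nothing more can be done
None
```

I switched the console on with the green-dot half of the rocker, pressed the blue-lidded jar's key and then the beaker's key fully home, left the white-lidded jar's key up, and handed the job in; the judge's verdict was not shown.

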